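Raise the counterweighted guard arm and push the carton into its dock

TASK

With the fingers closed, push up under the free end of the red-and-white guard arm until it tips past its balance point and stays raised by itself, keeping off its counterweight. Then push the white-and-green carton with the fingertips straight along the lane under the raised arm until it is square up against the back stop, and leave it standing there. Nothing is gripped or lifted, and the two vials and the dropper bottle stay where they are.

Things in the scene. Friction and masses are not known exactly. Their poses are not given: they have to be found in the camera images.
- dock: Fixed carton dock on the bench: aluminium plate 6 mm thick, 150 mm wide, from x = -185 to 100 mm, on which the carton waits. Origin on the bench at the lane's centre line, directly under the line of the lowered guard arm; +x runs into the lane, away from the robot, to the back stop; +y to the arm's pivot side; z up.
- dock_stop (a point): Middle of the back stop's rubber face, 81 mm past the arm's line, 36 mm above the bench; axes as the dock's. The lane leads to it along the dock's x between two low slippery grey guides, top 23 mm above the bench, 79 mm apart from dock x = -15 to 85 mm, with a flared mouth from x = -15 to -62 mm.
- guard_pivot (a point): Hinge axis of the guard arm, fixed on the dock 90 mm to the +y side of the lane's centre and 80 mm above the bench; the axis runs along the dock's x. The pivot cheeks reach 96 mm above the bench and 16 mm either way along x.
- guard_tip (a point): Free end of the red-and-white guard arm, centre of the end face: straight bar 12 mm wide (x), 16 mm high (z), end 221 mm from the hinge. Turns with the arm, y axis along the bar to the pivot. Lowered, the bar lies level along the dock's y, centre 80 mm above the bench, on a thin rest post 156 mm from the pivot; the last 55 mm overhang with only bench below.
- guard (a joint): Guard arm angle, rad: 0 = lowered, level, barring the lane; grows as the free end rises in the plane across the lane. Balance point about 1.0: below it the arm falls back, past it the arm falls by itself within about 2 s to its stop at 1.65, just past upright, free end 300 mm above the bench. Less than 2 N at the free end raises it.
- counterweight (a point): Dark steel disc weight, 40 mm diameter, 36 mm long, on the arm's short tail on the far side of the pivot; turns with the arm. Its centre lies 36 mm behind and 30 mm above the pivot when the arm is lowered. Keep the fingers well clear of it.
- carton_mid (a point): Centre of the loose white-and-green carton, which stands upright on the dock plate before the arm: 62 mm wide (its own x, across the lane), 105 mm long (its own y, along the lane), 85 mm high (z), about 0.14 kg, underside 6 mm above the bench. Too tall to pass under the lowered arm. Docked, its centre is at dock x = 28 mm.
- vial_orange: Small loose vial with orange cap, 23 mm diameter, 52 mm high, bystander beside the dock; origin at the centre of its underside.
- dropper: Small loose black dropper bottle with blue cap, 29 mm wide, 57 mm high, bystander beside the dock; origin at the centre of its underside.
- vial_pale: Small loose vial with white cap, 27 mm diameter, 46 mm high, bystander beside the dock; origin at the centre of its underside.
Things that resemble listed ones, but are neither listed nor needed, are in the scene too. What is shaped like the part that bears carton_mid but turquoise is not meant.

How it is judged:
By the outcome, as a careful person would: the job done as asked, in the order asked, and still so for the second after the job is handed in, with the robot touching nothing.
It also fails if it takes over 58 s, if anything falls off the work surface, if the arm or the gripper's body presses on something with over 40 N, if the wrist force passes 120 N, or if a joint passes its speed limit or range.

ROBOT

A 6-joint arm with a two-finger parallel gripper is mounted at the origin on a cart in front of the work surface, level with it; the furniture and walls round the work are solid. World frame = base frame: x ahead of the robot, y to its left, z up, the work surface at z = 0. Lengths are in m, angles in rad, forces in N, time in s.
With the tool pointing down it reaches from about 0.35 to 0.85 m from the base axis. Payload 8.1 kg.
Tool frame: the origin (TCP) lies at the centre of the arm's flange, where the gripper is bolted on; the fingertips stand 186 mm ahead of it and the grasp point (between the pads) lies 167 mm ahead of it; z points along the fingers, y is the line along which they close (so a half turn about z gives the same grasp; the last joint's range is limited). The gripper opens to 93 mm and grips with 3 to 60 N. Pads are 15 mm wide; open, the fingers measure 128 mm over their backs; the gripper's body (75 mm by 188 mm) begins 65 mm behind the grasp point.
Start: joints at [1.187, 0.13, 1.488, -0, 1.523, -0.085], TCP at [0.177, 0.573, 0.405] pointing down, gripper open.
Joint ranges: [-2.96, 2.96], [-0.89, 2.26], [0.02, 2.5], [-1.34, 4.48], [0, 2.73], [-2.66, 2.66]. Speed limits (rad/s): [2.39, 2.39, 2.79, 3.14, 3.14, 3.14].

INTERFACE

Orientations are given as a rotation vector (axis times angle).
In Python, from plant import read_state, read_camera, camera_params, robot gives the robot as it stands.
- The arm moves only by the tool carry_out, never from a script. Its argument "targets" is a list of rows, each an object of numbers: "hand": the opening in per cent of the stroke, from 0 (shut) to 100 (fully open); "x", "y", "z": the shift along the tool's x, y, z in m; "ax", "ay", "az": the turn, a rotation vector about the tool's x, y, z in rad. In form: [{"hand": .., "x": .., "y": .., "z": .., "ax": .., "ay": .., "az": ..}, ...]. A call has 1 to 8 rows; each row is the pose to reach, as a shift and turn from the pose commanded when the call began, along the tool's axes at that moment; what a row does not reach only later rows make up. A row lasts 1/8 s, in which the tool goes at most 62.5 mm and 10.7 degrees, less where a joint would pass 70% of its speed; a pose out of reach is approached as far as the arm can. A call with a gripper value outside its range is refused whole. The fingers move at their own pace and stop on an object; "newtons" is the grip in N (left out, the last holds). Time passes only in rows, so rows that repeat a pose let the fingers close. It gives the time, the measured TCP pose, the force, the opening and the grip force at its end, in the units of the state.
- read_state(): the state, without advancing time (a new reading comes with each control period).
- read_camera(name): name is "side" or "top" or "wrist"; returns (picture, depth): 480x640x3 uint8, blue, green, red; 480x640 float32, m along the optical axis (not along the pixel's ray), 0 where there is no reading.
- camera_params(name): a dict with "fx", "fy", "cx", "cy" (pixels), "position" and "rotation" of the camera in the world. Camera axes: x right, y up, looking along -z (the intrinsics and any distortion apply to the point x, -y, -z); pixel columns grow to the right and rows downward; lengths in m; the calibration is good to about 2 mm. A picture is of the moment at which its call begins: read the wrist's pose just before it. camera_params takes no time and is no camera call; for the wrist camera it gives the pose at the moment of the call.
- robot.close_job(): hands the job in; it is judged then, once.
The state is a dict: "t": time; "q": joint angles; "dq": joint speeds; "joint_torque": joint torques, N m; "tool_pos": TCP position; "orientation": TCP orientation; "force": force on the tool from outside, world axes, zero at the start; "wrist_torque": the same for the moment, N m; "opening": finger opening in m; "gripper_force": force on a finger pad.
Only numpy, scipy, OpenCV 4.12 (cv2) and the standard library are available. Lean on these libraries where they do the work, as an engineer would, in place of code of your own. Each camera call takes 0.05 s, during which the arm holds its last target. There are 200 camera calls.

## Working session

There is one attempt and no reset: what is moved stays moved. The work goes in short steps, Python scripts to look and compute and a tool call to move; the robot and the scene stay as the last step left them, time stands still between calls to the robot, and variables do not carry over. Pictures are saved under pics/ and viewed, at most 10 in all, crops included, and the job is handed in when it is done.

Besides the shell and the picture viewer there is one more tool, called after "Call:" by a JSON object that holds its "op" and its "data", one argument or row to a line. carry_out: Moves the arm, as the interface text tells. Its arguments: {"type":"object","properties":{"targets":{"type":"array","items":{"type":"object","properties":{"hand":{"type":"number"},"x":{"type":"number"},"y":{"type":"number"},"z":{"type":"number"},"ax":{"type":"number"},"ay":{"type":"number"},"az":{"type":"number"}}}},"newtons":{"type":"number"}},"required":["targets"]}

```bash
mkdir -p pics && cat > h.py <<'E'
import numpy as np,cv2
from scipy.spatial.transform import Rotation as R
from plant import read_state, read_camera, camera_params, robot
def snap(n,f):
    p=camera_params(n);im,d=read_camera(n);cv2.imwrite(f'pics/{f}.png',im);np.savez(f'pics/{f}.npz',d=d,**{k:np.array(p[k]) for k in('fx','fy','cx','cy','position','rotation')});return im,d
def rot(r):
    r=np.array(r); return r if r.shape==(3,3) else (R.from_rotvec(r).as_matrix() if r.size==3 else R.from_quat(r).as_matrix())
def world(f,u,v,dd=None):
    z=np.load(f'pics/{f}.npz');d=z['d'][int(v),int(u)] if dd is None else dd
    return z['position']+rot(z['rotation'])@np.array([(u-z['cx'])/z['fx']*d,-(v-z['cy'])/z['fy']*d,-d])
E
python3 - <<'E'
from h import *
snap('top','top0');snap('side','side0')
print(camera_params('top'),camera_params('side'));print(read_state())
E
```

```text
{'fx': 574.0520129342315, 'fy': 574.0520129342315, 'cx': 322.1796512488761, 'cy': 240.17570326238473, 'position': array([0.54409915, 0.2562659 , 1.03619565]), 'rotation': array([ 0.11170321, -0.08445366, -1.5433037 ])} {'fx': 539.6702900894816, 'fy': 539.6702900894816, 'cx': 313.2333978714789, 'cy': 238.19356809379477, 'position': array([0.68541011, 0.93828974, 0.59456911]), 'rotation': array([0.0423379 , 1.42549375, 2.78719219])}
{'t': 0.1, 'q': array([ 1.18657052e+00,  1.31124523e-01,  1.48911090e+00,  2.97487950e-05,
        1.52303903e+00, -8.54339757e-02]), 'dq': array([ 1.45092896e-03, -1.95712109e-03, -1.93175972e-03,  9.93352331e-05,
        1.09353410e-03,  2.33195742e-04]), 'joint_torque': array([ 6.81260408e-04, -5.61330950e+01, -4.93100774e+01,  7.69876828e-02,
        2.90599326e-02,  3.08093570e-05]), 'tool_pos': array([0.17653954, 0.57323837, 0.40380155]), 'orientation': array([-4.67536724e-01, -3.10618209e+00,  2.55805159e-03]), 'force': array([-0.5976018 , -0.80658377,  0.61250102]), 'wrist_torque': array([-0.04174401, -0.02509347,  0.05129199]), 'gripper_force': 0.0, 'opening': 0.0929650469552086}
```

View pics/top0.png

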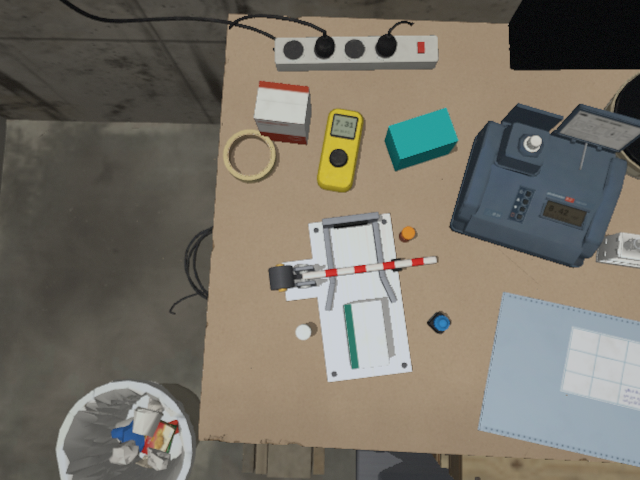

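View pics/side0.png

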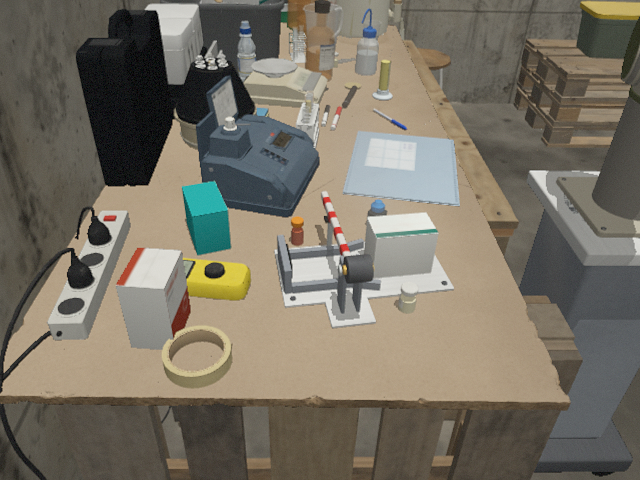

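The top view shows the dock: the arm tip is at (437,260), the counterweight at (282,277), the carton at (370,333) and the stop at (352,219). The orange vial is at (408,233), the dropper at (440,322) and the pale vial at (304,331). I'll take an enlarged crop to get exact pixels.

```bash
python3 - <<'E'
from h import *
im=cv2.imread('pics/top0.png');cv2.imwrite('pics/c.png',cv2.resize(im[200:395,255:460],None,fx=3.05,fy=3.05,interpolation=cv2.INTER_CUBIC))
for n,u,v in [('tip',435,261),('stop L',327,222),('stop R',378,216),('holeBL',333,374),('holeBR',405,366),('orange',408,233),('dropper',440,322),('pale',304,331),('carton',370,333),('plateBL',328,378),('plateBR',408,371),('plateTL',312,225),('plateTR',388,216),('bar',340,271)]:
    print(n,world('top0',u,v).round(4))
E
```

```text
tip [0.6334 0.0867 0.0859]
stop L [0.6995 0.2675 0.0542]
stop R [0.7116 0.1797 0.0571]
holeBL [0.4378 0.2507 0.0113]
holeBR [0.4549 0.1252 0.0105]
orange [0.6838 0.1274 0.0531]
dropper [0.5332 0.0729 0.0565]
pale [0.5118 0.3021 0.0465]
carton [0.5129 0.1926 0.0905]
plateBL [0.4302 0.2593 0.0068]
plateBR [0.4462 0.1195 0.0072]
plateTL [0.7012 0.2952 0.0046]
plateTR [0.721  0.1575 0.0047]
bar [0.6128 0.2436 0.0867]
```

View pics/c.png

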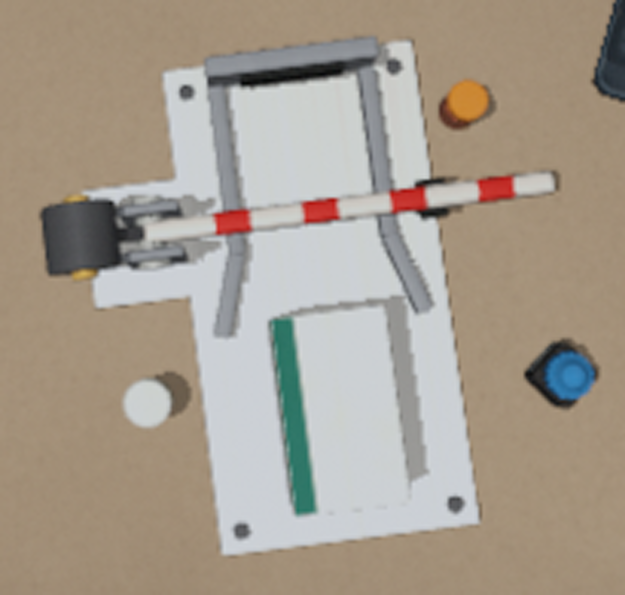

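```bash
cat >> h.py <<'E'
def plane(f,u,v,zz):
    a=world(f,u,v,1.0);c=np.load(f'pics/{f}.npz')['position'];return c+(a-c)*(zz-c[2])/(a[2]-c[2])
E
python3 - <<'E'
from h import *
C=lambda u,v,z:plane('top0',u/3.05+255,v/3.05+200,z)
P=[C(222,554,.006),C(479,521,.006),C(411,41,.006),C(164,72,.006)]
bl,br,tr,tl=P
print(np.round(P,4),[np.linalg.norm(P[i]-P[(i+1)%4]).round(4) for i in range(4)])
ex=(tr+tl-bl-br)/2;yaw=np.arctan2(ex[1],ex[0]);print('yaw',yaw)
ex=np.array([np.cos(yaw),np.sin(yaw),0]);ey=np.array([-ex[1],ex[0],0])
o=sum(P)/4;o=o-ex*(-.0425);o[2]=0;print('origin',o)
D=lambda p:np.round([(p-o)@ex,(p-o)@ey,p[2]],4)
print('tip',D(C(556,182,.088)),D(C(553,172,.088)),D(C(553,192,.088)), 'bar root',D(C(215,223,.088)))
c=[C(272,319,.091),C(388,303,.091),C(411,500,.091),C(297,515,.091)]
print('carton',[D(p) for p in c],D(sum(c)/4))
l=(c[0]+c[1]-c[2]-c[3]);print('carton yaw rel',np.arctan2(l[1],l[0])-yaw)
for n,u,v,z in[('or',469,102,.052),('dr',570,376,.057),('pale',148,403,.046)]:print(n,C(u,v,z),D(C(u,v,z)))
z=read_state()['orientation'];print(R.from_rotvec(z).as_matrix().round(3))
np.savez('dock.npz',o=o,ex=ex,ey=ey)
E
```

```text
[[0.4239 0.2595 0.006 ]
 [0.4466 0.1122 0.006 ]
 [0.7256 0.1545 0.006 ]
 [0.7034 0.3011 0.006 ]] [np.float64(0.149), np.float64(0.2822), np.float64(0.1482), np.float64(0.2826)]
yaw 0.14893423997880703
origin [0.61686918 0.21314612 0.        ]
tip [-0.0008 -0.1312  0.088 ] [ 0.0047 -0.1304  0.088 ] [-0.006  -0.1288  0.088 ] bar root [-0.0001  0.0549  0.088 ]
carton [array([-0.0552,  0.0309,  0.091 ]), array([-0.0544, -0.0319,  0.091 ]), array([-0.1586, -0.0299,  0.091 ]), array([-0.159 ,  0.0309,  0.091 ])] [-0.1068  0.      0.091 ]
carton yaw rel -0.009427649534569732
or [0.68321347 0.1258723  0.052     ] [ 0.0527 -0.0962  0.052 ]
dr [0.53119338 0.06980992 0.057     ] [-0.106 -0.129  0.057]
pale [0.50986167 0.30282917 0.046     ] [-0.0925  0.1046  0.046 ]
[[-0.956  0.294 -0.001]
 [ 0.294  0.956 -0.002]
 [ 0.    -0.002 -1.   ]]
```

```bash
cat >> h.py <<'E'
def pose(tip,az,tilt):
    """tip in dock frame; az deg of tool heading from dock x; tilt deg from vertical. -> TCP world, R"""
    k=np.load('dock.npz');B=np.c_[k['ex'],k['ey'],[0,0,1]];a,t=np.radians([az,tilt])
    z=np.array([np.cos(a)*np.sin(t),np.sin(a)*np.sin(t),-np.cos(t)]);y=-np.array([-np.sin(a),np.cos(a),0]);x=np.cross(y,z)
    return k['o']+B@(np.array(tip)-.186*z), B@np.c_[x,y,z]
def rel(tip,az,tilt):
    s=read_state();R0=R.from_rotvec(s['orientation']).as_matrix();p,Rt=pose(tip,az,tilt)
    d=R0.T@(p-s['tool_pos']);w=R.from_matrix(R0.T@Rt).as_rotvec()
    print('shift',d.round(4),'turn',w.round(4),'world',p.round(3));return d,w
def tipdock():
    s=read_state();k=np.load('dock.npz');B=np.c_[k['ex'],k['ey'],[0,0,1]];z=R.from_rotvec(s['orientation']).as_matrix()[:,2]
    return (B.T@(s['tool_pos']+.186*z-k['o'])).round(4)
E
python3 - <<'E'
from h import *
rel([-.061,-.157,.26],30,45)
E
```

```text
shift [-0.4656 -0.491   0.013 ] turn [-0.8451  0.4471  2.0372] world [ 0.477 -0.033  0.392]
```

Call:
{"op": "carry_out", "data": {
  "targets": [
    {"hand": 0, "x": -0.058, "y": -0.061, "z": 0, "ax": -0.06, "ay": 0.03, "az": 0.15},
    {"hand": 0, "x": -0.11, "y": -0.12, "z": 0, "ax": -0.13, "ay": 0.07, "az": 0.32},
    {"hand": 0, "x": -0.16, "y": -0.17, "z": 0.0, "ax": -0.2, "ay": 0.105, "az": 0.48},
    {"hand": 0, "x": -0.21, "y": -0.22, "z": 0.0, "ax": -0.27, "ay": 0.14, "az": 0.64},
    {"hand": 0, "x": -0.25, "y": -0.265, "z": 0.0, "ax": -0.33, "ay": 0.175, "az": 0.8},
    {"hand": 0, "x": -0.29, "y": -0.305, "z": 0.0, "ax": -0.39, "ay": 0.21, "az": 0.96},
    {"hand": 0, "x": -0.33, "y": -0.345, "z": 0.0, "ax": -0.46, "ay": 0.245, "az": 1.12},
    {"hand": 0, "x": -0.365, "y": -0.38, "z": 0.0, "ax": -0.53, "ay": 0.28, "az": 1.28}
  ]
}}

```text
t: 1.1
tool_pos: [0.4013, 0.1247, 0.4048]
orientation: [-2.069, -1.968, -0.777]
force: [0.9, 0.9, -0.2]
opening: 0.0176
gripper_force: 0.0
```

```bash
python3 - <<'E'
from h import *
print(read_state()['q'].round(2),tipdock());rel([-.061,-.157,.26],30,45)
E
```

```text
[-0.05 -0.58  2.14  0.52  1.35 -0.06] [-0.1684  0.0248  0.2472]
shift [-0.1456  0.0872 -0.0449] turn [-0.3107  0.1639  0.7526] world [ 0.477 -0.033  0.392]
```

Call:
{"op": "carry_out", "data": {
  "targets": [
    {"hand": 0, "x": -0.03, "y": 0.017, "z": -0.009, "ax": -0.06, "ay": 0.03, "az": 0.15},
    {"hand": 0, "x": -0.06, "y": 0.035, "z": -0.018, "ax": -0.12, "ay": 0.065, "az": 0.3},
    {"hand": 0, "x": -0.09, "y": 0.052, "z": -0.027, "ax": -0.18, "ay": 0.1, "az": 0.45},
    {"hand": 0, "x": -0.12, "y": 0.07, "z": -0.036, "ax": -0.25, "ay": 0.13, "az": 0.6},
    {"hand": 0, "x": -0.146, "y": 0.087, "z": -0.045, "ax": -0.31, "ay": 0.164, "az": 0.753},
    {"hand": 0, "x": -0.146, "y": 0.087, "z": -0.045, "ax": -0.31, "ay": 0.164, "az": 0.753},
    {"hand": 0, "x": -0.146, "y": 0.087, "z": -0.045, "ax": -0.31, "ay": 0.164, "az": 0.753}
  ]
}}

```text
t: 1.98
tool_pos: [0.477, -0.0309, 0.3912]
orientation: [-2.537, -0.897, -1.046]
force: [-0.5, -0.1, 0.2]
opening: 0.0003
gripper_force: 0.0
```

```bash
python3 - <<'E'
from h import *
s=read_state();print(s['q'].round(2),s['force'],tipdock());rel([-.061,-.157,.119],30,45);rel([.012,-.115,.034],30,45)
E
```

```text
[-0.43 -0.44  2.12  0.76  1.17  0.25] [-0.45708595 -0.11852378  0.20374986] [-0.0614 -0.1542  0.2593]
shift [-0.1002  0.0016  0.0988] turn [-0.0049  0.0032  0.0055] world [ 0.477 -0.033  0.251]
shift [-0.1004  0.0024  0.2184] turn [-0.0049  0.0032  0.0055] world [0.543 0.019 0.166]
```

Call:
{"op": "carry_out", "data": {
  "targets": [
    {"hand": 0, "x": -0.05, "y": 0.001, "z": 0.05},
    {"hand": 0, "x": -0.1, "y": 0.002, "z": 0.099},
    {"hand": 0, "x": -0.1, "y": 0.002, "z": 0.099},
    {"hand": 0, "x": -0.1, "y": 0.002, "z": 0.12},
    {"hand": 0, "x": -0.1, "y": 0.002, "z": 0.14},
    {"hand": 0, "x": -0.1, "y": 0.002, "z": 0.16},
    {"hand": 0, "x": -0.1, "y": 0.002, "z": 0.16}
  ]
}}

```text
schema error: expected keys hand, x, y, z, ax, ay, az
```

```bash
python3 - <<'E'
from h import *
s=read_state();print(s['q'].round(2),s['force'],tipdock());rel([.012,-.115,.034],30,45)
a,_=snap('side','s1');b,_=snap('top','t1')
f=lambda i,r:cv2.resize(i[r[0]:r[1],r[2]:r[3]],(400,400))
cv2.imwrite('pics/c1.png',np.hstack([f(a,(140,340,260,460)),f(b,(200,400,270,470))]))
E
```

```text
[-0.43 -0.44  2.12  0.76  1.17  0.25] [-0.45708595 -0.11852378  0.20374986] [-0.0614 -0.1542  0.2593]
shift [-0.1004  0.0024  0.2184] turn [-0.0049  0.0032  0.0055] world [0.543 0.019 0.166]
```

View pics/c1.png

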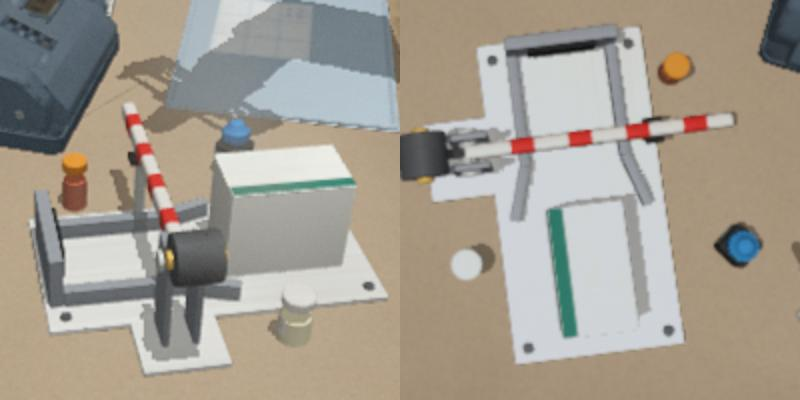

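The scene is unchanged because the move was refused: every row needs all seven keys.

Call:
{"op": "carry_out", "data": {
  "targets": [
    {"hand": 0, "x": -0.05, "y": 0.001, "z": 0.05, "ax": 0, "ay": 0, "az": 0},
    {"hand": 0, "x": -0.1, "y": 0.002, "z": 0.099, "ax": 0, "ay": 0, "az": 0},
    {"hand": 0, "x": -0.1, "y": 0.002, "z": 0.099, "ax": 0, "ay": 0, "az": 0},
    {"hand": 0, "x": -0.1, "y": 0.002, "z": 0.12, "ax": 0, "ay": 0, "az": 0},
    {"hand": 0, "x": -0.1, "y": 0.002, "z": 0.14, "ax": 0, "ay": 0, "az": 0},
    {"hand": 0, "x": -0.1, "y": 0.002, "z": 0.16, "ax": 0, "ay": 0, "az": 0},
    {"hand": 0, "x": -0.1, "y": 0.002, "z": 0.16, "ax": 0, "ay": 0, "az": 0}
  ]
}}

```text
t: 2.95
tool_pos: [0.5122, -0.0057, 0.2087]
orientation: [-2.535, -0.898, -1.048]
force: [-0.3, 0.8, 0.1]
opening: 0.0009
gripper_force: 0.0
```

```bash
python3 - <<'E'
from h import *
s=read_state();print(s['q'].round(2),s['force'],tipdock());rel([.012,-.115,.034],30,45)
a,_=snap('side','s1');b,_=snap('top','t1')
f=lambda i,r:cv2.resize(i[r[0]:r[1],r[2]:r[3]],(400,400))
cv2.imwrite('pics/c1.png',np.hstack([f(a,(140,340,260,460)),f(b,(200,400,270,470))]))
E
```

```text
[-0.34 -0.07  2.19  0.97  0.82 -0.08] [-0.31757679  0.77442851  0.07250152] [-0.0227 -0.1344  0.077 ]
shift [-0.0025 -0.0001  0.0585] turn [-0.005   0.0015  0.0059] world [0.543 0.019 0.166]
```

View pics/c1.png

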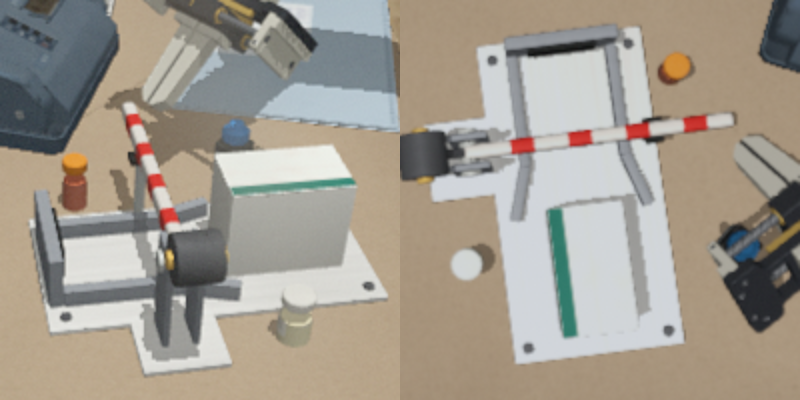

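The side and top views show the fingertips just short of the bar end, low and pointing at it (top crop about 750,150). The body is above the dropper and clear of it. Next I insert.

Call:
{"op": "carry_out", "data": {
  "targets": [
    {"hand": 0, "x": -0.003, "y": 0, "z": 0.02, "ax": 0, "ay": 0, "az": 0},
    {"hand": 0, "x": -0.003, "y": 0, "z": 0.04, "ax": 0, "ay": 0, "az": 0},
    {"hand": 0, "x": -0.003, "y": 0, "z": 0.058, "ax": 0, "ay": 0, "az": 0},
    {"hand": 0, "x": -0.003, "y": 0, "z": 0.058, "ax": 0, "ay": 0, "az": 0}
  ]
}}

```text
t: 3.55
tool_pos: [0.5418, 0.018, 0.1649]
orientation: [-2.537, -0.896, -1.048]
force: [-0.3, 0.5, 0.8]
opening: 0.0003
gripper_force: 0.0
```

```bash
python3 - <<'E'
from h import *
s=read_state();print(s['q'].round(2),s['force'],tipdock())
a,_=snap('side','s2');b,_=snap('top','t2')
f=lambda i,r:cv2.resize(i[r[0]:r[1],r[2]:r[3]],(400,400))
cv2.imwrite('pics/c2.png',np.hstack([f(a,(140,340,260,460)),f(b,(200,400,270,470))]))
s=read_state();R0=R.from_rotvec(s['orientation']).as_matrix();k=np.load('dock.npz');B=np.c_[k['ex'],k['ey'],[0,0,1]];t0=tipdock()
for th in [0,.1,.2,.3,.4,.5,.6,.7,.8,.9,1,1.1,1.2,1.3]:
    m=np.array([np.sin(th),np.cos(th)]);l=.866*m[0];n=.353*m[0]+.707*m[1];h=.0175*l+.0075*n+.008
    r=.201
    p=np.array([.09,.08])+r*np.array([-np.cos(th),np.sin(th)])-h*m
    tip=np.array([.012,*p]); tip[2]-= .012*(np.cos(th))  # tip beyond bar
    print(th,tip.round(3),(R0.T@B@(tip-t0)).round(3))
E
```

```text
[-0.27  0.1   2.12  1.07  0.71 -0.15] [-0.33110634  0.54143067  0.767839  ] [ 0.0101 -0.1156  0.0331]
0 [ 0.012 -0.111  0.055] [ 0.018 -0.003 -0.012]
0.1 [ 0.012 -0.111  0.073] [ 0.031 -0.003 -0.025]
0.2 [ 0.012 -0.11   0.092] [ 0.044 -0.004 -0.038]
0.3 [ 0.012 -0.107  0.11 ] [ 0.058 -0.006 -0.05 ]
0.4 [ 0.012 -0.103  0.129] [ 0.073 -0.01  -0.061]
0.5 [ 0.012 -0.097  0.147] [ 0.088 -0.016 -0.072]
0.6 [ 0.012 -0.089  0.165] [ 0.104 -0.023 -0.082]
0.7 [ 0.012 -0.079  0.182] [ 0.119 -0.031 -0.091]
0.8 [ 0.012 -0.068  0.199] [ 0.135 -0.041 -0.098]
0.9 [ 0.012 -0.055  0.214] [ 0.151 -0.052 -0.105]
1 [ 0.012 -0.04   0.229] [ 0.166 -0.064 -0.11 ]
1.1 [ 0.012 -0.025  0.242] [ 0.181 -0.078 -0.114]
1.2 [ 0.012 -0.008  0.253] [ 0.195 -0.093 -0.116]
1.3 [0.012 0.011 0.263] [ 0.209 -0.108 -0.116]
```

View pics/c2.png

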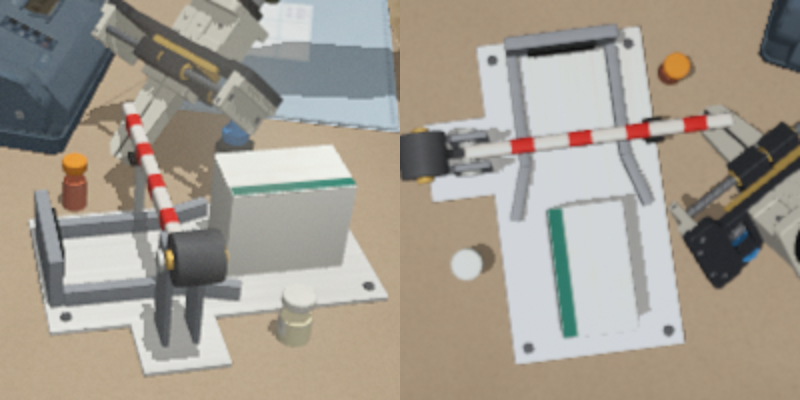

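The fingertips are under the bar's free end with its far side just visible past it (top crop about 715,115), and the dropper is clear. Next I raise the arm along its arc.

Call:
{"op": "carry_out", "data": {
  "targets": [
    {"hand": 0, "x": 0.02, "y": -0.002, "z": -0.007, "ax": 0, "ay": 0, "az": 0},
    {"hand": 0, "x": 0.034, "y": -0.003, "z": -0.022, "ax": 0, "ay": 0, "az": 0},
    {"hand": 0, "x": 0.047, "y": -0.004, "z": -0.035, "ax": 0, "ay": 0, "az": 0},
    {"hand": 0, "x": 0.061, "y": -0.006, "z": -0.047, "ax": 0, "ay": 0, "az": 0},
    {"hand": 0, "x": 0.076, "y": -0.01, "z": -0.058, "ax": 0, "ay": 0, "az": 0},
    {"hand": 0, "x": 0.091, "y": -0.016, "z": -0.069, "ax": 0, "ay": 0, "az": 0},
    {"hand": 0, "x": 0.107, "y": -0.023, "z": -0.079, "ax": 0, "ay": 0, "az": 0}
  ]
}}

```text
t: 4.53
tool_pos: [0.5422, 0.048, 0.2973]
orientation: [-2.538, -0.895, -1.049]
force: [0.5, 0.6, -1.4]
opening: 0.0006
gripper_force: 0.3
```

```bash
python3 - <<'E'
from h import *
s=read_state();print(s['q'].round(2),s['force'],tipdock())
a,_=snap('side','s3');b,_=snap('top','t3')
f=lambda i,r:cv2.resize(i[r[0]:r[1],r[2]:r[3]],(400,400))
cv2.imwrite('pics/c3.png',np.hstack([f(a,(100,340,230,470)),f(b,(200,400,270,470))]))
E
```

```text
[-0.2  -0.17  2.09  0.82  0.84  0.25] [ 0.45160769  0.588897   -1.4238526 ] [ 0.0151 -0.0862  0.1655]
```

View pics/c3.png

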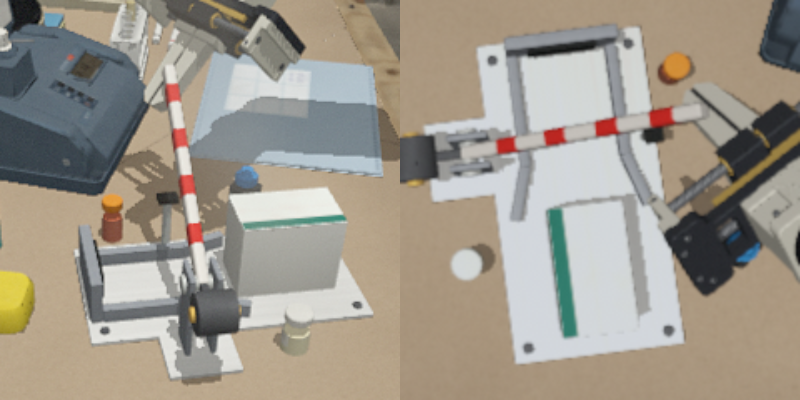

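The arm is rising on the fingertips, at about 0.6 rad, and everything else is clear. I continue past the balance point.

Call:
{"op": "carry_out", "data": {
  "targets": [
    {"hand": 0, "x": 0.015, "y": -0.008, "z": -0.009, "ax": 0, "ay": 0, "az": 0},
    {"hand": 0, "x": 0.031, "y": -0.018, "z": -0.016, "ax": 0, "ay": 0, "az": 0},
    {"hand": 0, "x": 0.047, "y": -0.029, "z": -0.023, "ax": 0, "ay": 0, "az": 0},
    {"hand": 0, "x": 0.062, "y": -0.041, "z": -0.028, "ax": 0, "ay": 0, "az": 0},
    {"hand": 0, "x": 0.077, "y": -0.055, "z": -0.032, "ax": 0, "ay": 0, "az": 0},
    {"hand": 0, "x": 0.091, "y": -0.07, "z": -0.034, "ax": 0, "ay": 0, "az": 0},
    {"hand": 0, "x": 0.098, "y": -0.078, "z": -0.034, "ax": 0, "ay": 0, "az": 0},
    {"hand": 0, "x": 0.098, "y": -0.078, "z": -0.034, "ax": 0, "ay": 0, "az": 0}
  ]
}}

```text
t: 5.62
tool_pos: [0.5291, 0.1379, 0.3891]
orientation: [-2.537, -0.897, -1.048]
force: [0.2, -0.1, 0.2]
opening: 0.0008
gripper_force: 0.0
```

```bash
python3 - <<'E'
from h import *
s=read_state();print(s['q'].round(2),s['force'],tipdock())
rel([-.12,-.1,.28],20,40)
rel([-.19,0,.16],0,22)
rel([-.19,0,.24],0,22)
E
```

```text
[ 0.   -0.31  2.04  0.62  0.86  0.62] [ 0.20434766 -0.06382277  0.23965726] [0.0153 0.0048 0.2573]
shift [-0.0871  0.0007 -0.1338] turn [-0.1212 -0.085   0.1343] world [0.408 0.039 0.422]
shift [-0.1167 -0.1348 -0.0365] turn [-0.2929 -0.3901  0.4458] world [0.36  0.175 0.332]
shift [-0.0603 -0.1347 -0.0932] turn [-0.2929 -0.3901  0.4458] world [0.36  0.175 0.412]
```

Call:
{"op": "carry_out", "data": {
  "targets": [
    {"hand": 0, "x": 0, "y": 0.01, "z": -0.03, "ax": 0, "ay": 0, "az": 0},
    {"hand": 0, "x": 0, "y": 0.015, "z": -0.06, "ax": 0, "ay": 0, "az": 0},
    {"hand": 0, "x": -0.02, "y": -0.03, "z": -0.08, "ax": -0.08, "ay": -0.1, "az": 0.11},
    {"hand": 0, "x": -0.035, "y": -0.07, "z": -0.09, "ax": -0.15, "ay": -0.2, "az": 0.22},
    {"hand": 0, "x": -0.05, "y": -0.1, "z": -0.093, "ax": -0.22, "ay": -0.3, "az": 0.33},
    {"hand": 0, "x": -0.06, "y": -0.135, "z": -0.093, "ax": -0.29, "ay": -0.39, "az": 0.446},
    {"hand": 0, "x": -0.06, "y": -0.135, "z": -0.093, "ax": -0.29, "ay": -0.39, "az": 0.446},
    {"hand": 0, "x": -0.06, "y": -0.135, "z": -0.093, "ax": -0.29, "ay": -0.39, "az": 0.446}
  ]
}}

```text
t: 6.62
tool_pos: [0.3601, 0.1754, 0.4119]
orientation: [-3.045, -0.231, -0.588]
force: [0.1, -1.3, -0.6]
opening: 0.0007
gripper_force: 0.0
```

```bash
python3 - <<'E'
from h import *
s=read_state();print(s['q'].round(2),s['force'],tipdock())
rel([-.19,0,.16],0,22);rel([-.185,0,.042],0,22)
a,_=snap('side','s4');b,_=snap('top','t4')
f=lambda i,r:cv2.resize(i[r[0]:r[1],r[2]:r[3]],(400,400))
cv2.imwrite('pics/c4.png',np.hstack([f(a,(60,340,230,510)),f(b,(200,400,250,450))]))
E
```

```text
[ 0.36 -0.66  2.16 -0.08  1.27  1.79] [ 0.06893874 -1.3118654  -0.6320083 ] [-0.1903  0.0014  0.2392]
shift [-0.0297  0.001   0.0736] turn [-0.0035  0.0023  0.0019] world [0.36  0.175 0.332]
shift [-0.069   0.0013  0.185 ] turn [-0.0035  0.0023  0.0019] world [0.365 0.175 0.214]
```

View pics/c4.png

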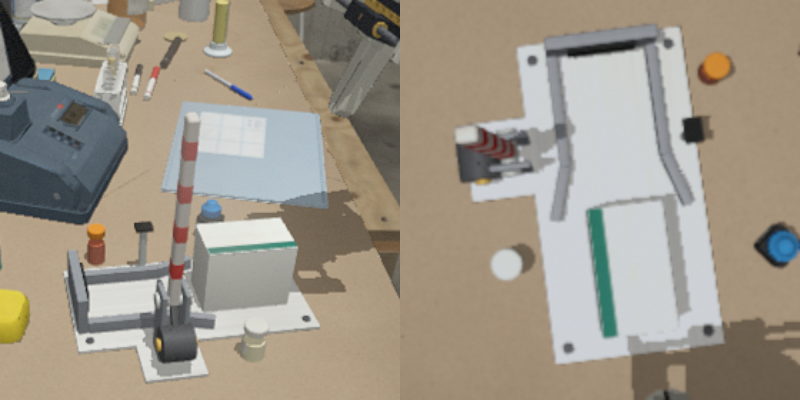

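The guard arm now stands upright by itself, and the carton and the bottles haven't moved. I lower the fingers behind the carton.

Call:
{"op": "carry_out", "data": {
  "targets": [
    {"hand": 0, "x": -0.02, "y": 0.001, "z": 0.046, "ax": 0, "ay": 0, "az": 0},
    {"hand": 0, "x": -0.037, "y": 0.001, "z": 0.095, "ax": 0, "ay": 0, "az": 0},
    {"hand": 0, "x": -0.055, "y": 0.001, "z": 0.145, "ax": -0.003, "ay": 0.002, "az": 0.002},
    {"hand": 0, "x": -0.069, "y": 0.001, "z": 0.185, "ax": -0.003, "ay": 0.002, "az": 0.002},
    {"hand": 0, "x": -0.069, "y": 0.001, "z": 0.185, "ax": -0.003, "ay": 0.002, "az": 0.002},
    {"hand": 0, "x": -0.069, "y": 0.001, "z": 0.185, "ax": -0.003, "ay": 0.002, "az": 0.002}
  ]
}}

```text
t: 7.48
tool_pos: [0.3664, 0.1752, 0.2169]
orientation: [-3.047, -0.222, -0.596]
force: [1.4, 0.2, -0.1]
opening: 0.0004
gripper_force: 0.0
```

```bash
python3 - <<'E'
from h import *
s=read_state();print(s['q'].round(2),s['force'],tipdock())
for x in(-.165,-.1,-.045,-.034,-.03):rel([x,0,.04],0,22)
E
```

```text
[ 0.36 -0.45  2.39 -0.11  0.83  1.84] [ 1.42075413  0.19781929 -0.074575  ] [-0.1831 -0.0003  0.0446]
shift [ 0.0156 -0.0004  0.0111] turn [ 0.     -0.0028 -0.0032] world [0.385 0.178 0.212]
shift [ 0.0758 -0.0006  0.0356] turn [ 0.     -0.0028 -0.0032] world [0.449 0.188 0.212]
shift [ 0.1267 -0.0008  0.0564] turn [ 0.     -0.0028 -0.0032] world [0.503 0.196 0.212]
shift [ 0.1369 -0.0008  0.0605] turn [ 0.     -0.0028 -0.0032] world [0.514 0.198 0.212]
shift [ 0.1406 -0.0008  0.062 ] turn [ 0.     -0.0028 -0.0032] world [0.518 0.198 0.212]
```

Call:
{"op": "carry_out", "data": {
  "targets": [
    {"hand": 0, "x": 0.01, "y": 0, "z": 0.009, "ax": 0, "ay": -0.002, "az": -0.003},
    {"hand": 0, "x": 0.018, "y": 0, "z": 0.012, "ax": 0, "ay": -0.003, "az": -0.003},
    {"hand": 0, "x": 0.027, "y": 0, "z": 0.016, "ax": 0, "ay": -0.003, "az": -0.003},
    {"hand": 0, "x": 0.036, "y": 0, "z": 0.019, "ax": 0, "ay": -0.003, "az": -0.003},
    {"hand": 0, "x": 0.046, "y": 0, "z": 0.023, "ax": 0, "ay": -0.003, "az": -0.003},
    {"hand": 0, "x": 0.056, "y": -0.001, "z": 0.027, "ax": 0, "ay": -0.003, "az": -0.003},
    {"hand": 0, "x": 0.066, "y": -0.001, "z": 0.032, "ax": 0, "ay": -0.003, "az": -0.003},
    {"hand": 0, "x": 0.076, "y": -0.001, "z": 0.036, "ax": 0, "ay": -0.003, "az": -0.003}
  ]
}}

```text
t: 8.48
tool_pos: [0.449, 0.1888, 0.2101]
orientation: [-3.049, -0.228, -0.589]
force: [-1.3, -0.5, 0.5]
opening: 0.0005
gripper_force: 0.5
```

```bash
python3 - <<'E'
from h import *
s=read_state();print(s['q'].round(2),s['force'],tipdock())
for x in(-.08,-.045,-.034,-.03):rel([x,0,.04],0,22)
a,_=snap('side','s5');b,_=snap('top','t5')
f=lambda i,r:cv2.resize(i[r[0]:r[1],r[2]:r[3]],(400,400))
cv2.imwrite('pics/c5.png',np.hstack([f(a,(60,340,230,510)),f(b,(200,400,250,450))]))
E
```

```text
[ 0.32 -0.15  2.17 -0.09  0.75  1.79] [-1.28350582 -0.53415198  0.53069343] [-0.1004  0.0008  0.0375]
shift [0.0194 0.0008 0.0052] turn [0.0002 0.0025 0.0006] world [0.469 0.191 0.212]
shift [0.0519 0.0008 0.0183] turn [0.0002 0.0025 0.0006] world [0.503 0.196 0.212]
shift [0.0621 0.0008 0.0224] turn [0.0002 0.0025 0.0006] world [0.514 0.198 0.212]
shift [0.0658 0.0009 0.0239] turn [0.0002 0.0025 0.0006] world [0.518 0.198 0.212]
```

View pics/c5.png

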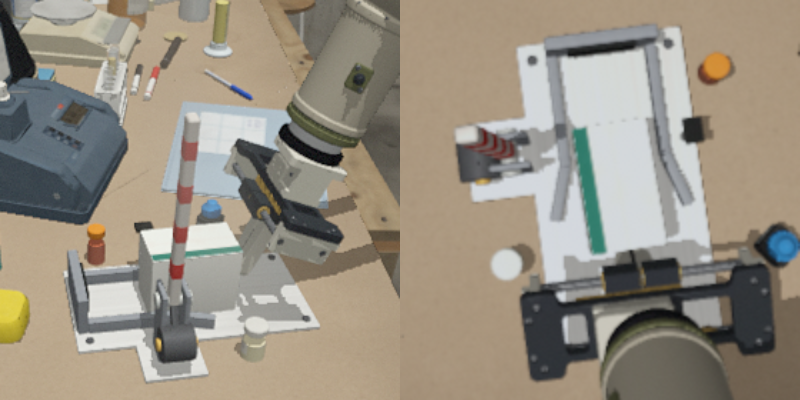

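The carton is well on its way, but it looks slightly turned. I'll measure its yaw from depth.

```bash
cat >> h.py <<'E'
def carton(f):
    z=np.load(f'pics/{f}.npz');d=z['d'];v,u=np.mgrid[200:400,300:420];dd=d[200:400,300:420]
    P=z['position']+np.stack([(u-z['cx'])/z['fx']*dd,-(v-z['cy'])/z['fy']*dd,-dd],-1)@rot(z['rotation']).T
    k=np.load('dock.npz');q=P-k['o'];X=q@k['ex'];Y=q@k['ey'];Z=P[...,2]
    m=(abs(Z-.0915)<.006)&(abs(Y)<.045)
    m=cv2.morphologyEx(m.astype(np.uint8),cv2.MORPH_OPEN,np.ones((5,5)))>0
    r=cv2.minAreaRect(np.float32(np.c_[X[m],Y[m]]*1000));print(f,r)
E
python3 - <<'E'
from h import *
carton('t1');carton('t4');carton('t5')
E
```

```text
t1 ((-77.74462127685547, -1.2392921447753906), (69.66230010986328, 166.1125946044922), 84.12262725830078)
t4 ((-107.18353271484375, 1.3300209045410156), (62.302005767822266, 104.93179321289062), 89.7890396118164)
t5 ((-39.15178680419922, 3.6544036865234375), (104.9972915649414, 62.22888946533203), 1.9154620170593262)
```

Call:
{"op": "carry_out", "data": {
  "targets": [
    {"hand": 0, "x": -0.008, "y": 0, "z": -0.004, "ax": 0, "ay": 0.002, "az": 0},
    {"hand": 0, "x": -0.008, "y": -0.009, "z": -0.004, "ax": 0, "ay": 0.002, "az": 0},
    {"hand": 0, "x": 0.001, "y": -0.009, "z": -0.002, "ax": 0, "ay": 0.002, "az": 0},
    {"hand": 0, "x": 0.009, "y": -0.009, "z": 0.001, "ax": 0, "ay": 0.002, "az": 0},
    {"hand": 0, "x": 0.017, "y": -0.009, "z": 0.004, "ax": 0, "ay": 0.002, "az": 0},
    {"hand": 0, "x": 0.025, "y": -0.009, "z": 0.007, "ax": 0, "ay": 0.002, "az": 0},
    {"hand": 0, "x": 0.033, "y": -0.009, "z": 0.01, "ax": 0, "ay": 0.002, "az": 0},
    {"hand": 0, "x": 0.033, "y": -0.009, "z": 0.01, "ax": 0, "ay": 0.002, "az": 0}
  ]
}}

```text
t: 9.57
tool_pos: [0.4817, 0.2027, 0.2135]
orientation: [-3.048, -0.228, -0.593]
force: [-0.3, 0.1, 0.1]
opening: 0.0004
gripper_force: 0.0
```

```bash
python3 - <<'E'
from h import *
s=read_state();print(s['q'].round(2),s['force'],tipdock())
snap('top','t6');carton('t6')
for x in(-.045,-.034,-.03):rel([x,0.004,.04],0,22)
E
```

```text
[ 0.32 -0.06  2.08 -0.1   0.75  1.8 ] [-0.27886613  0.09908092  0.13841513] [-0.0655  0.0096  0.041 ]
t6 ((-4.789295196533203, 0.3781299591064453), (62.30465316772461, 105.04571533203125), 89.31010437011719)
shift [0.0191 0.0057 0.0086] turn [0.0002 0.0001 0.0003] world [0.503 0.2   0.212]
shift [0.0293 0.0057 0.0128] turn [0.0002 0.0001 0.0003] world [0.514 0.202 0.212]
shift [0.033  0.0057 0.0143] turn [0.0002 0.0001 0.0003] world [0.518 0.202 0.212]
```

Call:
{"op": "carry_out", "data": {
  "targets": [
    {"hand": 0, "x": -0.007, "y": 0, "z": -0.003, "ax": 0, "ay": 0, "az": 0},
    {"hand": 0, "x": -0.007, "y": 0.008, "z": -0.003, "ax": 0, "ay": 0, "az": 0},
    {"hand": 0, "x": 0.001, "y": 0.008, "z": 0.001, "ax": 0, "ay": 0, "az": 0},
    {"hand": 0, "x": 0.009, "y": 0.008, "z": 0.004, "ax": 0, "ay": 0, "az": 0},
    {"hand": 0, "x": 0.016, "y": 0.008, "z": 0.007, "ax": 0, "ay": 0, "az": 0},
    {"hand": 0, "x": 0.023, "y": 0.008, "z": 0.01, "ax": 0, "ay": 0, "az": 0},
    {"hand": 0, "x": 0.028, "y": 0.008, "z": 0.012, "ax": 0, "ay": 0, "az": 0},
    {"hand": 0, "x": 0.028, "y": 0.008, "z": 0.012, "ax": 0, "ay": 0, "az": 0}
  ]
}}

```text
t: 10.62
tool_pos: [0.5127, 0.1994, 0.2127]
orientation: [-3.048, -0.228, -0.593]
force: [-0.2, -0.4, 0.5]
opening: 0.0005
gripper_force: 0.0
```

```bash
python3 - <<'E'
from h import *
s=read_state();print(s['q'].round(2),s['force'],tipdock())
snap('top','t7');carton('t7')
E
```

```text
[ 0.3   0.02  2.   -0.08  0.74  1.77] [-0.19728065 -0.36210225  0.53143535] [-0.0353  0.0018  0.0403]
t7 ((25.071857452392578, 1.666574478149414), (104.93965148925781, 62.193138122558594), 0.19154773652553558)
```

Square at x = 25 mm, with about 3 mm to go. I'll press in small steps.

Call:
{"op": "carry_out", "data": {
  "targets": [
    {"hand": 0, "x": 0.001, "y": 0, "z": 0.0, "ax": 0, "ay": 0, "az": 0},
    {"hand": 0, "x": 0.002, "y": 0, "z": 0.001, "ax": 0, "ay": 0, "az": 0},
    {"hand": 0, "x": 0.003, "y": 0, "z": 0.001, "ax": 0, "ay": 0, "az": 0},
    {"hand": 0, "x": 0.003, "y": 0, "z": 0.001, "ax": 0, "ay": 0, "az": 0}
  ]
}}

```text
t: 11.18
tool_pos: [0.5154, 0.1998, 0.2129]
orientation: [-3.048, -0.228, -0.592]
force: [-0.6, -0.7, -1.3]
opening: 0.0006
gripper_force: 0.1
```

```bash
python3 - <<'E'
from h import *
s=read_state();print(s['force'],tipdock())
snap('top','t8');carton('t8')
E
```

```text
[-0.64195131 -0.71096053 -1.31206261] [-0.0327  0.0018  0.0405]
t8 ((27.02705192565918, 1.6106109619140625), (104.7364501953125, 62.18657302856445), 0.024143418297171593)
```

Call:
{"op": "carry_out", "data": {
  "targets": [
    {"hand": 0, "x": 0.001, "y": 0, "z": 0.0, "ax": 0, "ay": 0, "az": 0},
    {"hand": 0, "x": 0.0015, "y": 0, "z": 0.0005, "ax": 0, "ay": 0, "az": 0},
    {"hand": 0, "x": 0.002, "y": 0, "z": 0.001, "ax": 0, "ay": 0, "az": 0},
    {"hand": 0, "x": 0.002, "y": 0, "z": 0.001, "ax": 0, "ay": 0, "az": 0}
  ]
}}

```text
t: 11.72
tool_pos: [0.5174, 0.2001, 0.2127]
orientation: [-3.048, -0.228, -0.591]
force: [-4.8, -1.0, 3.5]
opening: 0.0006
gripper_force: 2.6
```

```bash
python3 - <<'E'
from h import *
s=read_state();print(s['force'],tipdock())
snap('top','t9');carton('t9')
E
```

```text
[-4.8486139  -1.02789405  3.47102424] [-0.0308  0.0018  0.0401]
t9 ((28.663612365722656, 1.6149215698242188), (105.13521575927734, 62.26639938354492), 0.17135301232337952)
```

Contact with the stop is felt at about 5 N. One more small press, then I back away level.

Call:
{"op": "carry_out", "data": {
  "targets": [
    {"hand": 0, "x": 0.001, "y": 0, "z": 0.0005, "ax": 0, "ay": 0, "az": 0},
    {"hand": 0, "x": 0.001, "y": 0, "z": 0.0005, "ax": 0, "ay": 0, "az": 0}
  ]
}}

```text
t: 12.02
tool_pos: [0.518, 0.2002, 0.2124]
orientation: [-3.049, -0.228, -0.589]
force: [-12.4, -2.5, 8.2]
opening: 0.0004
gripper_force: 6.1
```

Call:
{"op": "carry_out", "data": {
  "targets": [
    {"hand": 0, "x": -0.005, "y": 0, "z": -0.002, "ax": 0, "ay": 0, "az": 0},
    {"hand": 0, "x": -0.03, "y": 0, "z": -0.012, "ax": 0, "ay": 0, "az": 0},
    {"hand": 0, "x": -0.07, "y": 0, "z": -0.029, "ax": 0, "ay": 0, "az": 0},
    {"hand": 0, "x": -0.09, "y": 0, "z": -0.08, "ax": 0, "ay": 0, "az": 0},
    {"hand": 0, "x": -0.09, "y": 0, "z": -0.13, "ax": 0, "ay": 0, "az": 0},
    {"hand": 0, "x": -0.09, "y": 0, "z": -0.13, "ax": 0, "ay": 0, "az": 0},
    {"hand": 0, "x": -0.09, "y": 0, "z": -0.13, "ax": 0, "ay": 0, "az": 0}
  ]
}}

```text
t: 12.9
tool_pos: [0.3881, 0.1806, 0.2997]
orientation: [-3.047, -0.228, -0.595]
force: [-0.8, 0.9, -0.3]
opening: 0.0005
gripper_force: 0.0
```

```bash
python3 - <<'E'
from h import *
s=read_state();print(s['force'],tipdock())
b,_=snap('top','t10');carton('t10');a,_=snap('side','s10')
f=lambda i,r:cv2.resize(i[r[0]:r[1],r[2]:r[3]],(400,400))
cv2.imwrite('pics/c10.png',np.hstack([f(a,(60,340,230,510)),f(b,(200,400,250,450))]))
E
```

```text
[-0.81782571  0.92459563 -0.25563794] [-0.1612  0.0018  0.1273]
t10 ((28.411396026611328, 1.6039714813232422), (104.88255310058594, 62.31916809082031), 0.16631370782852173)
```

View pics/c10.png

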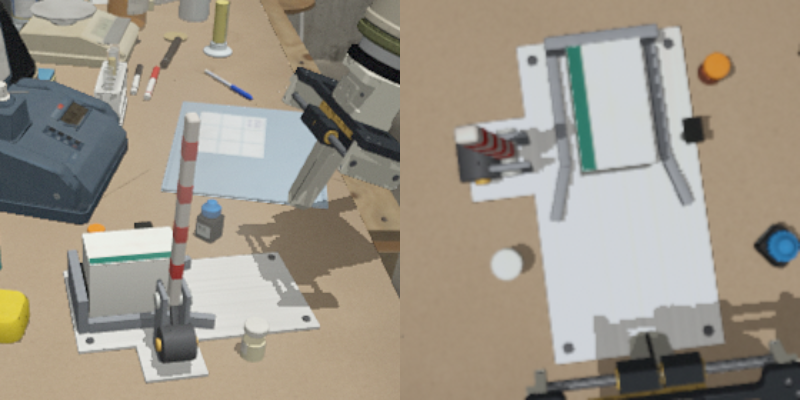

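The carton stands square against the stop with its centre at dock x = 28 mm. The guard arm is upright, the bottles haven't moved, and the robot is clear.

```bash
python3 -c "
from plant import robot
print(robot.close_job())"
```

```text
the job is handed in; nothing more can be done
None
```

The job is handed in: the guard arm stays raised by itself, the carton stands square against the back stop (centre measured at dock x = 28 mm), and the vials and dropper bottle have not moved in the last pictures.

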